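Sort the mincer-plate canisters by feeling their weight

ROBOT

A 6-joint arm with a two-finger parallel gripper is mounted at the origin on the work surface. World frame = base frame: x ahead of the robot, y to its left, z up, the work surface at z = 0. Lengths are in mm, angles in degrees, forces in N, time in s.
With the tool pointing down it reaches from about 300 to 850 mm from the base axis. Payload 4.2 kg.
Tool frame: the origin (TCP) lies midway between the tips of the shut fingers; the grasp point (between the pads) lies 19 mm behind it; z points along the fingers, y is the line along which they close (so a half turn about z gives the same grasp; the last joint's range is limited). The gripper opens to 91 mm and grips with 3 to 60 N. Pads are 32 mm wide; open, the fingers measure 118 mm over their backs; the gripper's body (76 mm by 178 mm) begins 60 mm behind the grasp point.
Start: joints at [-75.172, 18.312, 89.639, -0, 72.044, -1.146], TCP at [158.245, -552.816, 183.076] pointing down, gripper open.
Joint ranges: [-177.97, 177.97], [-48.28, 115.42], [12.27, 149.76], [-77.06, 257.06], [2.81, 150.46], [-146.56, 146.56]. Speed limits (degrees/s): [147.25, 147.25, 180, 180, 180, 180].

INTERFACE

Orientations are given as [roll, pitch, yaw] about the fixed x, y, z axes, in that order (R = Rz(yaw) Ry(pitch) Rx(roll)).
In Python, from workcell import env gives the robot as it stands.
- The arm moves only by the tool send_rows, never from a script. Its argument "steps" is a list that holds one entry, the list of rows, each a list of 5 numbers: the shift along the tool's x, y, z scaled (see below), then the turn about the tool's z scaled (see below), then the opening, from 0 (shut) to 1 (fully open). In form: [[[dx, dy, dz, yaw, fingers], ...]]. A call has 1 to 5 rows; each row shifts and turns the commanded pose from where the row before left it, along the tool's axes as they then stand; what a row does not reach is not made up. The controller multiplies each number of a shift by 0.04 m and each number of a turn by 0.12 rad. A row lasts 1/12 s, in which the tool goes at most 41.7 mm and 7.16 degrees, less where a joint would pass 70% of its speed; a pose out of reach is approached as far as the arm can. A call with a number of a shift or a turn outside -1 to 1 is refused whole. A call with a gripper value outside its range is refused whole. The fingers move at their own pace and stop on an object; "squeeze" is the grip in N (left out, the last holds). Time passes only in rows, so rows that do not move let the fingers close. It gives the time, the measured TCP pose, the force, the opening and the grip force at its end, in the units of the state.
- env.state(): the state, without advancing time (a new reading comes with each control period).
- env.grab_frame(name): name is "scene" or "top"; returns a dict with "pixels" (420x560x3 uint8, red, green, blue), "depth" (420x560 float32, mm along the optical axis (not along the pixel's ray), 0 where there is no reading), "intrinsics" (3x3 intrinsics, pixels), "dist" ([k1, k2, p1, p2, k3] as OpenCV has them; the pictures are not rectified), "cam_to_world" (4x4, takes a point from camera to world coordinates). Camera axes: x right, y down, z forward; pixel columns grow to the right and rows downward; lengths in mm; the calibration is good to about 2 mm. A picture is of the moment at which its call begins.
- env.job_done(): hands the job in; it is judged then, once.
The state is a dict: "time_s": time; "qpos": joint angles; "qvel": joint speeds; "effort": joint torques, N m; "ee_pos": TCP position; "ee_rot": TCP orientation; "force": force on the tool from outside, world axes, zero at the start; "torque": the same for the moment, N m; "gripper_width": finger opening in mm; "gripper_force": force on a finger pad.
Only numpy, scipy, OpenCV 4.12 (cv2) and the standard library are available. Lean on these libraries where they do the work, as an engineer would, in place of code of your own. Each camera call takes 0.05 s, during which the arm holds its last target. There are 200 camera calls.

TASK

The three look-alike closed canisters on the cutting board hold steel mincer plates: one has two plates, one has a single plate and one is empty, and only their weight tells which, so lift them to find out. Stand the empty one upright in the open wash crate, leave the one with a single plate standing on the cutting board, and stand the one with two plates on the middle of the scale's platform; once you have let go of it there, press the scale's round key fully down and let it come back up. Set the canisters down gently without toppling any, and leave the knife, the tape roll and the thermometer on the board where they are.

Things in the scene. Friction and masses are not known exactly. Their poses are not given: they have to be found in the camera images.
- can_a: one of three identical steel canisters, 72 mm diameter, 60 mm high to its lid (fixed on), with a black cylindrical knob on the lid, 22 mm diameter, 26 mm high (knob top 86 mm up). Origin: centre of the underside, z up. Total mass about 0.15 kg (empty), 0.40 kg (one plate) or 0.66 kg (two plates); which is which changes every time and cannot be seen
- can_b: one of three identical steel canisters, 72 mm diameter, 60 mm high to its lid (fixed on), with a black cylindrical knob on the lid, 22 mm diameter, 26 mm high (knob top 86 mm up). Origin: centre of the underside, z up. Total mass about 0.15 kg (empty), 0.40 kg (one plate) or 0.66 kg (two plates); which is which changes every time and cannot be seen
- can_c: one of three identical steel canisters, 72 mm diameter, 60 mm high to its lid (fixed on), with a black cylindrical knob on the lid, 22 mm diameter, 26 mm high (knob top 86 mm up). Origin: centre of the underside, z up. Total mass about 0.15 kg (empty), 0.40 kg (one plate) or 0.66 kg (two plates); which is which changes every time and cannot be seen
- board: pale off-white cutting board, 300 x 340 x 12 mm, fixed; origin centre of the underside, x along its 300 mm side. The canisters start on it, with a knife, a tape roll and a probe among them
- board_top (a point): centre of the cutting board's top face (12 mm above the table), axes as the board's
- scale: grey bench scale, 250 (x) x 180 (y) mm, fixed; origin centre of the underside; its platform is towards its +x, its key and small display towards its -x end. It stands left or right of the board
- pan (a point): centre of the top face of the scale's steel platform (150 x 160 mm, 45 mm above the table), axes as the scale's, 35 mm towards +x from the scale's centre
- key_top (a point): centre of the top of the scale's round push key (28 mm diameter, in a black housing), 125 mm towards the scale's -x and 30 mm towards its -y from the platform's centre; moves down with the key
- key (a joint): travel of the scale's key: 0 up, 0.006 m fully down; sprung, about 4 N to press fully
- crate: open-topped plastic wash crate, 220 (x) x 200 (y) x 70 mm high, walls and floor 5 mm, fixed, empty; origin centre of the underside. It stands on the other side of the board from the scale
- crate_in (a point): centre of the crate's inner floor (5 mm above the table), axes as the crate's
- knife: boning knife, black handle 130 mm, blade 150 mm, lying along the board's far edge; origin where the handle ends (bystander; not needed, stays where it is)
- tape: roll of tape lying flat on the board near its front edge, 54 mm diameter, 24 mm high; origin centre of the underside (bystander; not needed, stays where it is)
- probe: small dial probe thermometer lying on the board, 32 mm dial, 103 mm long; origin under its middle (bystander; not needed, stays where it is)
Not all that is in view belongs to the job. Leave any blue look-alike of the can_a alone.

How it is judged:
By the outcome, as a careful person would: the job done as asked, in the order asked, and still so for the second after the job is handed in, with the robot touching nothing.
It also fails if it takes over 72 s, if anything falls off the work surface, if the arm or the gripper's body presses on something with over 40 N, if the wrist force passes 120 N, or if a joint passes its speed limit or range.

## Working session

There is one attempt and no reset: what is moved stays moved. The work goes in short steps, Python scripts to look and compute and a tool call to move; the robot and the scene stay as the last step left them, time stands still between calls to the robot, and variables do not carry over. Pictures are saved under pics/ and viewed, at most 10 in all, crops included, and the job is handed in when it is done.

Besides the shell and the picture viewer there is one more tool, called after "Emit:" by a JSON object that holds its "api" and its "payload". send_rows: Moves the arm, as the interface text tells. Shifts and turns lie within -1 to 1; 1 stands for 0.04 m of shift or 0.12 rad of turn. Its arguments: {"type":"object","properties":{"steps":{"type":"array"},"squeeze":{"type":"number"}},"required":["steps"]}

```bash
mkdir -p pics
cat > h.py <<'E'
import numpy as np, cv2
from workcell import env
def grab(n):
    f=env.grab_frame(n); return f
def save(f,p): cv2.imwrite('pics/'+p,cv2.cvtColor(f["pixels"],cv2.COLOR_RGB2BGR))
def ray(f,uv):
    K=np.array(f["intrinsics"],float);d=np.array(f["dist"],float);T=np.array(f["cam_to_world"],float)
    p=cv2.undistortPoints(np.array(uv,float).reshape(-1,1,2),K,d).reshape(-1,2)
    return T[:3,3],np.c_[p,np.ones(len(p))]@T[:3,:3].T
def plane(f,uv,z):
    o,r=ray(f,uv); return o+r*((z-o[2])/r[:,2])[:,None]
def cloud(f):
    h,w=f["depth"].shape; v,u=np.mgrid[:h,:w]
    o,r=ray(f,np.c_[u.ravel(),v.ravel()])
    P=o+r*f["depth"].reshape(-1,1); P[f["depth"].ravel()<=0]=np.nan
    return P.reshape(h,w,3)
E
python3 - <<'E'
from h import *
import pickle
for n in("scene","top"):
    f=grab(n); save(f,n+"0.png"); pickle.dump(f,open(n+"0.pkl","wb")); print(n,np.array(f["cam_to_world"]).round(2).tolist())
print(env.state())
E
```

```text
scene [[-0.71, 0.42, -0.56, 1032.61], [0.7, 0.41, -0.58, 537.0], [-0.01, -0.81, -0.59, 615.75], [0.0, 0.0, 0.0, 1.0]]
top [[-0.01, -1.0, 0.09, 379.69], [-1.0, 0.01, -0.02, -2.38], [0.02, -0.09, -1.0, 1204.72], [0.0, 0.0, 0.0, 1.0]]
{'time_s': 0.1, 'qpos': array([-7.51726638e+01,  1.83487981e+01,  8.96989186e+01, -1.79690228e-03,
        7.20467714e+01, -1.14571518e+00]), 'qvel': array([-0.09316995,  0.01590014, -0.15698896,  0.03519967,  0.10585927,
        0.00334627]), 'effort': array([-4.62465669e-04, -4.13334417e+01, -2.32510632e+01,  7.28535606e-02,
        4.21244034e-02, -4.65922597e-05]), 'ee_pos': array([ 158.09196161, -552.30475842,  182.2995732 ]), 'ee_rot': array([-1.79905497e+02, -1.81153666e-04,  1.59736065e+01]), 'force': array([ 0.24633576,  0.71017084, -0.06095045]), 'torque': array([-6.70153789e-03,  3.90749037e-02,  6.69362475e-05]), 'gripper_force': 0.0, 'gripper_width': 91.37992795935351}
```

View pics/scene0.png

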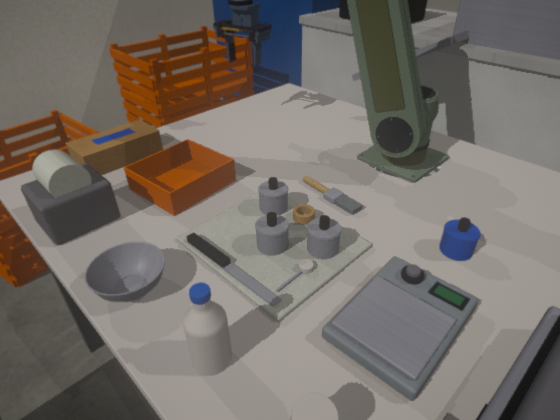

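View pics/top0.png

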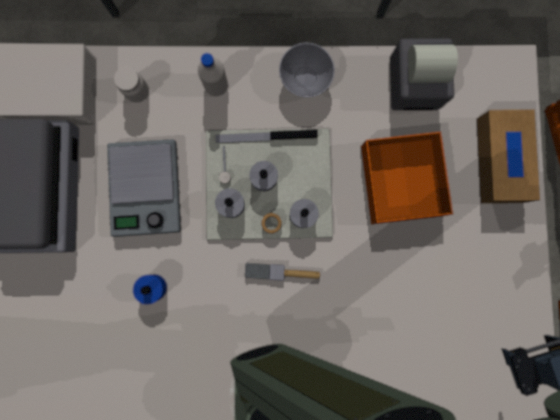

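The scene view shows the three grey canisters with black knobs at about (324,222), (272,218) and (273,183). In the top view they are at (229,202), (263,174) and (304,212). The blue look-alike is at (460,240) in scene and (149,290) in top. The scale is at (143,187) in top with its key at (155,220), and the crate is at (407,178). Other things that could be mistaken for a canister are the tape at (271,223), the probe dial at (225,178) and the blue can. I choose the three grey canisters on the board.

```bash
cat > m.py <<'E'
from h import *
import pickle
S=pickle.load(open("scene0.pkl","rb"));T=pickle.load(open("top0.pkl","rb"))
def knob(f,u,v,r=13):
    g=f["pixels"].max(2)[v-r:v+r,u-r:u+r]; m=(g<50).astype(np.uint8)
    n,l,s,c=cv2.connectedComponentsWithStats(m); k=1+np.argmin([np.hypot(*(c[i]-r))-s[i,4]*.05 for i in range(1,n)])
    ys,xs=np.where(l==k); return np.array([xs+u-r,ys+v-r]).T,s[k]
CT,CS=cloud(T),cloud(S)
for (a,b) in [((229,202),(324,222)),((263,174),(272,218)),((304,212),(273,183))]:
    pt,st=knob(T,*a); ps,ss=knob(S,*b)
    # knob mid points of silhouettes -> two-ray closest approach
    o1,r1=ray(T,[pt.mean(0)]);o2,r2=ray(S,[ps.mean(0)])
    A=np.c_[r1[0],-r2[0]];t=np.linalg.lstsq(A,o2-o1,rcond=None)[0]
    p1=o1+t[0]*r1[0];p2=o2+t[1]*r2[0]
    print("knob",pt.mean(0),st[4],ps.mean(0),ss[4],"tri",((p1+p2)/2).round(1),"gap",np.linalg.norm(p1-p2).round(1))
    z=CT[pt[:,1],pt[:,0]];print(" depth top",np.nanmedian(z,0).round(1),np.nanpercentile(z[:,2],90).round(1)," scene maxz",np.nanpercentile(CS[ps[:,1],ps[:,0]][:,2],90).round(1))
    # scene top points of the knob
    q=CS[ps[:,1],ps[:,0]];q=q[q[:,2]>np.nanpercentile(q[:,2],90)-6];print(" scene xy",np.nanmean(q,0).round(1))
    c=(p1+p2)/2; D=CT.reshape(-1,3); d=D[(np.hypot(D[:,0]-c[0],D[:,1]-c[1])<48)&(D[:,2]>55)&(D[:,2]<85)]
    print(" lid",d.mean(0).round(1),(d.min(0)[:2]+d.max(0)[:2])/2,np.ptp(d,axis=0).round(0))
hsv=cv2.cvtColor(T["pixels"],cv2.COLOR_RGB2HSV)
D=CT
def rect(name,sel):
    n,l,s,c=cv2.connectedComponentsWithStats(sel.astype(np.uint8)); k=1+np.argmax(s[1:,4])
    P=D[l==k]; r=cv2.minAreaRect(P[:,:2].astype(np.float32)); print(name,r,"z",np.nanpercentile(P[:,2],[5,50,95]).round(1),c[k])
u=np.arange(560)[None,:].repeat(420,0);v=np.arange(420)[:,None].repeat(560,1)
m=(hsv[...,0]<18)&(hsv[...,1]>150)&(u>350)&(u<460)&(v>120)&(v<230)
rect("crate rim",m&(D[...,2]>62)); rect("crate floor",m&(D[...,2]<20))
rg=(u>95)&(u<190)&(v>130)&(v<245)
rect("scale",rg&(D[...,2]>25)); rect("pan",rg&(D[...,2]>41)&(D[...,2]<60)&(v<212))
rect("board",(u>195)&(u<340)&(v>120)&(v<245)&(D[...,2]>8)&(D[...,2]<20))
k=D[212:228,146:165];print(k[...,2].round(0)[::2,::2]); print(CT[220,155])
E
python3 m.py
```

```text
Traceback (most recent call last):
  File "m.py", line 10, in <module>
    pt,st=knob(T,*a); ps,ss=knob(S,*b)
                            ~~~~^^^^^^
  File "m.py", line 6, in knob
    n,l,s,c=cv2.connectedComponentsWithStats(m); k=1+np.argmin([np.hypot(*(c[i]-r))-s[i,4]*.05 for i in range(1,n)])
                                                     ~~~~~~~~~^^^^^^^^^^^^^^^^^^^^^^^^^^^^^^^^^^^^^^^^^^^^^^^^^^^^^^
ValueError: attempt to get argmin of an empty sequence
```

Run:
```python
from h import *
import pickle
T=pickle.load(open("top0.pkl","rb"))["pixels"];S=pickle.load(open("scene0.pkl","rb"))["pixels"]
a=cv2.resize(T[125:250,100:345],None,fx=3,fy=3)[:,:,::-1];b=cv2.resize(S[250:350,380:480],None,fx=2,fy=2)[:,:,::-1]
c=np.zeros((600,735,3),np.uint8);c[:375]=a;c[385:585,:200]=b;d=cv2.resize(S[170:265,240:380],None,fx=2,fy=2)[:,:,::-1];c[385:575,220:500]=d
cv2.imwrite("pics/crop.png",cv2.convertScaleAbs(c,alpha=1.6))
```

```text
(no output)
```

View pics/crop.png

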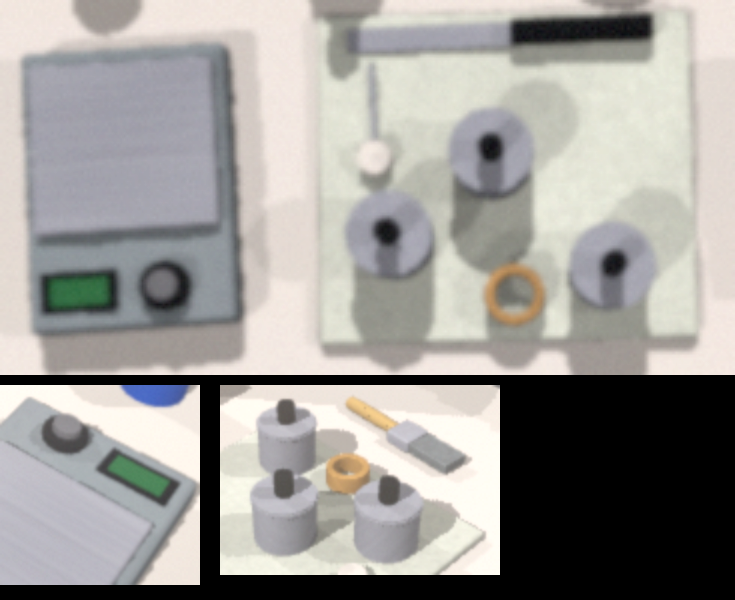

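The close crop shows three grey lidded canisters with black knobs at crop (490,148), (387,232) and (613,264). The tape ring is at (515,294), the probe dial at (373,157) and the grey round key at (163,285). This confirms the choice of canisters.

```bash
sed -i 's/def knob(f,u,v,r=13)/def knob(f,u,v,r=13,t=50)/; s/(g<50)/(g<t)/; s/knob(S,\*b)/knob(S,*b,t=75)/' m.py; python3 m.py
```

```text
knob [228.46153846 202.03846154] 52 [324.13953488 222.46511628] 129 tri [500.5 109.7  85.5] gap 2.2
 depth top [498.6 110.1  97.4] 100.3  scene maxz 100.0
 scene xy [505.6 111.6  98.7]
 lid [500.5 109.7  72.1] [501.42577522 110.60269405] [72. 72. 18.]
knob [263.15384615 173.82692308] 52 [271.41984733 218.89312977] 131 tri [571.9  21.4  86.1] gap 2.4
 depth top [568.7  22.4  97.3] 99.5  scene maxz 100.5
 scene xy [575.4  23.1  99.1]
 lid [571.1  22.2  71.7] [570.89730034  23.00173957] [73. 72. 25.]
knob [304.17021277 212.59574468] 47 [272.77173913 183.4673913 ] 92 tri [471.8 -81.5  85.3] gap 2.2
 depth top [469.3 -79.6  96.9] 100.2  scene maxz 99.7
 scene xy [476.5 -78.4  98.7]
 lid [471.2 -80.6  71.8] [471.31769315 -81.41187448] [72. 73. 17.]
crate rim ((563.7657470703125, -353.7371826171875), (219.5234832763672, 200.06600952148438), 5.924890995025635) z [62.8 68.3 72.4] [405.36490683 177.25621118]
crate floor ((566.5300903320312, -362.0749206542969), (209.9396514892578, 177.5108184814453), 6.133819580078125) z [0.7 4.6 9.4] [405.18097166 179.05323887]
scale ((548.0665893554688, 340.938720703125), (249.90969848632812, 181.71583557128906), 3.507418394088745) z [31.8 42.6 48.5] [142.85511714 187.50277435]
pan ((582.6993408203125, 343.5755920410156), (149.9232177734375, 161.98330688476562), 3.2386417388916016) z [41.9 45.2 48.6] [140.55460701 173.31351192]
board ((558.833984375, 9.634353637695312), (299.72711181640625, 339.50115966796875), 0.4810250997543335) z [ 8.8 12.1 16.2] [267.89735262 182.19151658]
[[37. 34. 38. 47. 50. 48. 49. 35. 33. 35.]
 [33. 37. 44. 50. 58. 50. 47. 48. 35. 37.]
 [37. 51. 57. 60. 58. 60. 50. 48. 47. 36.]
 [33. 47. 58. 55. 56. 57. 54. 44. 46. 32.]
 [35. 46. 58. 58. 59. 56. 59. 47. 48. 36.]
 [35. 51. 58. 55. 57. 55. 56. 46. 48. 38.]
 [39. 44. 45. 56. 55. 53. 49. 49. 34. 36.]
 [36. 37. 45. 50. 45. 45. 45. 41. 39. 38.]]
[458.27862945 301.20149601  57.75837025]
```

Emit:
{"api": "send_rows", "payload": {"steps": [[[0, 0, 0, 0.775, 0.55], [0, 0, 0, 0.775, 0.55], [0, 0, 0, 0.775, 0.55], [0, 0, 0, 0, 0.55]]], "squeeze": 30}}

```text
time_s: 0.43
ee_pos: [158.2, -552.5, 182.6]
ee_rot: [-179.9, 0.0, -0.1]
force: [0.1, -0.2, -0.7]
gripper_width: 67.6
gripper_force: 0.0
```

Run:
```python
from h import *
import pickle
T=pickle.load(open("top0.pkl","rb"));S=pickle.load(open("scene0.pkl","rb"))
# key: points higher than 53 near it, in both views
for f in(T,S):
    C=cloud(f).reshape(-1,3); m=(np.hypot(C[:,0]-460,C[:,1]-306)<26)&(C[:,2]>52); P=C[m]
    print(len(P),P.mean(0).round(1),((P.min(0)+P.max(0))/2).round(1),np.percentile(P[:,2],[10,50,90]).round(1))
    m=(abs(C[:,0]-583)<60)&(abs(C[:,1]-343)<60)&(C[:,2]>30); print("pan z",np.median(C[m][:,2]))
print(env.state()['ee_rot'],env.state()['force'])
```

```text
93 [459.9 304.9  57.1] [460.9 306.8  56.9] [54.3 57.1 60. ]
pan z 45.14139223466486
143 [464.3 305.9  57.6] [462.7 305.4  56.5] [53.6 58.1 60. ]
pan z 46.78744869952118
[-1.79948798e+02  1.24788473e-02 -9.63755282e-02] [ 0.07807715 -0.23859363 -0.6881968 ]
```

Emit:
{"api": "send_rows", "payload": {"steps": [[[0.52, -0.785, 0.05, 0, 0.55], [0.52, -0.785, 0.05, 0, 0.55], [0.52, -0.785, 0.05, 0, 0.55], [0.52, -0.785, 0.05, 0, 0.55], [0.52, -0.785, 0.05, 0, 0.55]]]}}

```text
time_s: 0.85
ee_pos: [262.7, -394.2, 172.7]
ee_rot: [-180.0, 0.0, 0.1]
force: [-0.3, -0.0, -0.2]
gripper_width: 50.2
gripper_force: 0.0
```

Emit:
{"api": "send_rows", "payload": {"steps": [[[0.52, -0.785, 0.1, 0, 0.55], [0.52, -0.785, 0.1, 0, 0.55], [0.52, -0.785, 0.1, 0, 0.55], [0.52, -0.785, 0.1, 0, 0.55], [0.52, -0.785, 0.1, 0, 0.55]]]}}

```text
time_s: 1.27
ee_pos: [366.8, -237.1, 152.9]
ee_rot: [180.0, -0.0, 0.1]
force: [0.5, 0.0, -0.5]
gripper_width: 50.3
gripper_force: 0.0
```

Emit:
{"api": "send_rows", "payload": {"steps": [[[0.52, -0.785, 0.1, 0, 0.55], [0.52, -0.785, 0.1, 0, 0.55], [0.52, -0.785, 0.1, 0, 0.55], [0.52, -0.785, 0.1, 0, 0.55], [0.52, -0.785, 0.1, 0, 0.55]]]}}

```text
time_s: 1.68
ee_pos: [470.9, -80.1, 132.8]
ee_rot: [180.0, 0.0, 0.2]
force: [0.2, 0.1, 0.3]
gripper_width: 50.2
gripper_force: 0.0
```

Emit:
{"api": "send_rows", "payload": {"steps": [[[0, 0, 0, 0, 0.55], [0, 0, 0, 0, 0.55]]]}}

```text
time_s: 1.85
ee_pos: [470.6, -80.5, 132.5]
ee_rot: [180.0, 0.1, 0.3]
force: [-0.9, 0.0, -0.3]
gripper_width: 49.8
gripper_force: 0.0
```

Emit:
{"api": "send_rows", "payload": {"steps": [[[0.02, 0.012, 0.35, 0, 0.55], [0, 0, 0.35, 0, 0.55], [0, 0, 0.35, 0, 0.55], [0, 0, 0.2, 0, 0.55], [0, 0, 0.1, 0, 0.55]]]}}

```text
time_s: 2.27
ee_pos: [469.7, -83.3, 78.1]
ee_rot: [-180.0, 0.1, -0.1]
force: [0.6, 0.3, 0.6]
gripper_width: 50.0
gripper_force: 0.0
```

Emit:
{"api": "send_rows", "payload": {"steps": [[[0, 0, 0, 0, 0.1], [0, 0, 0, 0, 0.1], [0, 0, 0, 0, 0.1], [0, 0, 0, 0, 0.1], [0, 0, 0, 0, 0.1]]]}}

```text
time_s: 2.68
ee_pos: [471.5, -82.5, 79.6]
ee_rot: [180.0, -0.1, -0.0]
force: [-0.5, -0.0, 0.7]
gripper_width: 19.6
gripper_force: 0.0
```

Emit:
{"api": "send_rows", "payload": {"steps": [[[0, 0, 0, 0, 0.1], [0, 0, 0, 0, 0.1], [0, 0, 0, 0, 0.1]]]}}

```text
time_s: 2.93
ee_pos: [471.2, -82.3, 79.2]
ee_rot: [180.0, -0.0, 0.0]
force: [0.1, -0.4, 0.2]
gripper_width: 9.0
gripper_force: 0.0
```

Run:
```python
from h import *
S=grab("scene");T=grab("top")
a=cv2.resize(S["pixels"][100:280,200:400],(600,540));b=T["pixels"]
cv2.imwrite("pics/miss.png",cv2.convertScaleAbs(a[:,:,::-1],alpha=1.5))
print(env.state())
```

```text
{'time_s': 3.0333, 'qpos': array([-1.12834123e+01,  1.52511111e+01,  1.10771378e+02, -6.43545913e-03,
        5.39728501e+01,  7.87228785e+01]), 'qvel': array([ 0.0358658 , -0.01494948, -0.10292372, -0.04168239, -0.02777759,
        0.00286301]), 'effort': array([-1.37508941e-03, -3.44687855e+01, -1.93657029e+01,  4.04356141e-02,
       -6.89083594e-02, -2.12018358e-04]), 'ee_pos': array([471.14810769, -82.31013481,  79.07586381]), 'ee_rot': array([ 1.79993984e+02, -3.55322379e-03, -2.50571029e-03]), 'force': array([-0.50336347, -0.12725486, -0.10849875]), 'torque': array([-0.03680842,  0.06724531,  0.01409446]), 'gripper_force': 0.0, 'gripper_width': 8.998333539176679}
```

View pics/miss.png

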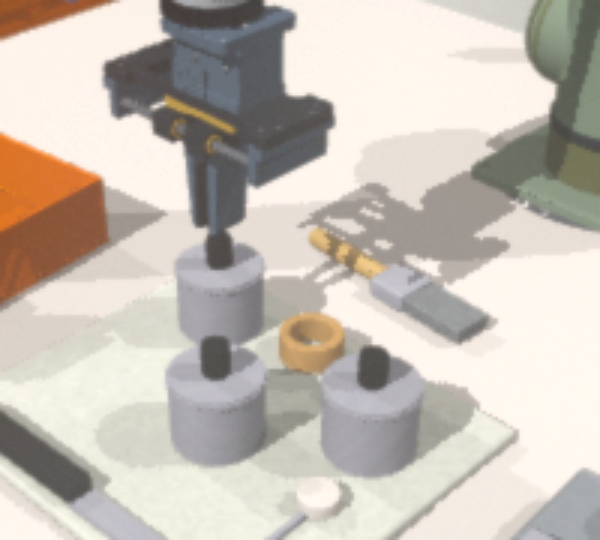

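The miss picture shows the closed fingertips at about crop (215,225), just above or behind the untouched knob at (218,247). I will measure the tips with depth from both views.

Run:
```python
from h import *
S=grab("scene");T=grab("top")
C=cloud(S)
for v in range(160,190,2):
    u=271+0; p=C[v,u-6:u+7:3]; print(v,p.round(0).tolist(),S["pixels"][v,u])
m=(abs(C[...,0]-471)<60)&(abs(C[...,1]+82)<45)&(C[...,2]>85)&(C[...,2]<135)
for z in range(85,135,5):
    P=C[m&(C[...,2]>z)&(C[...,2]<z+5)]; print(z,len(P),P.min(0).round(0),P.max(0).round(0)) if len(P) else 0
D=cloud(T); P=D[(np.hypot(D[...,0]-471,D[...,1]+82)<36)&(D[...,2]>60)&(D[...,2]<85)];print(P.min(0),P.max(0))
```

```text
160 [[491.0, -86.0, 156.0], [480.0, -88.0, 152.0], [489.0, -68.0, 163.0], [482.0, -65.0, 162.0], [471.0, -66.0, 156.0]] [68 73 80]
162 [[489.0, -89.0, 149.0], [480.0, -88.0, 146.0], [489.0, -68.0, 158.0], [481.0, -66.0, 155.0], [471.0, -67.0, 150.0]] [70 75 82]
164 [[486.0, -93.0, 141.0], [482.0, -86.0, 142.0], [489.0, -68.0, 153.0], [480.0, -68.0, 149.0], [471.0, -68.0, 145.0]] [70 75 81]
166 [[489.0, -89.0, 139.0], [479.0, -90.0, 134.0], [490.0, -68.0, 147.0], [482.0, -65.0, 145.0], [471.0, -67.0, 140.0]] [70 73 81]
168 [[488.0, -91.0, 132.0], [482.0, -87.0, 131.0], [489.0, -68.0, 142.0], [481.0, -67.0, 139.0], [470.0, -68.0, 134.0]] [70 76 81]
170 [[490.0, -89.0, 128.0], [482.0, -88.0, 125.0], [490.0, -68.0, 137.0], [481.0, -67.0, 133.0], [470.0, -69.0, 128.0]] [69 74 80]
172 [[488.0, -92.0, 120.0], [481.0, -89.0, 119.0], [489.0, -69.0, 130.0], [479.0, -69.0, 126.0], [469.0, -70.0, 122.0]] [69 74 81]
174 [[488.0, -92.0, 115.0], [483.0, -87.0, 115.0], [489.0, -69.0, 125.0], [480.0, -69.0, 121.0], [469.0, -70.0, 116.0]] [68 73 78]
176 [[374.0, -224.0, 3.0], [366.0, -219.0, 2.0], [49
[... 587 characters left out ...]
186 [[482.0, -101.0, 74.0], [476.0, -96.0, 74.0], [482.0, -78.0, 84.0], [477.0, -73.0, 85.0], [466.0, -74.0, 79.0]] [54 51 49]
188 [[488.0, -95.0, 73.0], [483.0, -89.0, 74.0], [485.0, -76.0, 81.0], [477.0, -73.0, 78.0], [467.0, -74.0, 74.0]] [56 52 51]
85 15 [464. -84.  85.] [484. -71.  90.]
90 15 [466. -83.  90.] [484. -71.  95.]
95 30 [463. -88.  95.] [485. -71. 100.]
100 10 [468. -90. 100.] [481. -73. 101.]
110 13 [458. -94. 112.] [490. -70. 115.]
115 26 [456. -93. 115.] [491. -68. 120.]
120 29 [456. -94. 120.] [490. -66. 125.]
125 38 [455. -98. 125.] [491. -67. 130.]
130 31 [457. -97. 130.] [490. -65. 135.]
[435.32970605 -98.50094418  65.50112435] [442.81059849 -67.94713883  75.84001201]
```

The real tips sit about 33 mm higher than the reported TCP: tips at z≈112, reported 79. In xy they agree. I will go by what I measured, so I open, descend about 34 mm and watch the force.

Emit:
{"api": "send_rows", "payload": {"steps": [[[0, 0, 0, 0, 0.5], [0, 0, 0, 0, 0.5], [0, 0, 0, 0, 0.5], [0, 0, 0, 0, 0.5], [0, 0, 0, 0, 0.5]]]}}

```text
time_s: 3.55
ee_pos: [471.1, -82.4, 79.0]
ee_rot: [180.0, 0.0, -0.0]
force: [-0.3, -0.6, 0.3]
gripper_width: 39.7
gripper_force: 0.0
```

Emit:
{"api": "send_rows", "payload": {"steps": [[[0, 0, 0.2, 0, 0.5], [0, 0, 0.2, 0, 0.5], [0, 0, 0.15, 0, 0.5], [0, 0, 0, 0, 0.5]]]}}

```text
time_s: 3.88
ee_pos: [469.7, -82.1, 55.2]
ee_rot: [-180.0, 0.2, -0.0]
force: [0.0, 0.4, -1.0]
gripper_width: 45.6
gripper_force: 0.0
```

```bash
cat > tip.py <<'E'
from h import *
S=grab("scene");s=env.state();e=s['ee_pos'];C=cloud(S)
P=C[(abs(C[...,0]-e[0])<30)&(abs(C[...,1]-e[1])<70)&(C[...,2]>60)&(C[...,2]<170)]
for z in range(70,130,4):
    Q=P[(P[:,2]>z)&(P[:,2]<z+4)]
    if len(Q): print(z,len(Q),Q.min(0).round(0),Q.max(0).round(0))
print(e,s['force'],s['gripper_width'])
E
python3 tip.py
```

```text
70 148 [ 443. -119.   70.] [500. -44.  74.]
74 100 [ 442. -116.   74.] [499. -48.  77.]
78 8 [477. -83.  78.] [485. -73.  81.]
82 9 [478. -84.  82.] [484. -71.  85.]
86 20 [ 456. -107.   86.] [488. -53.  90.]
90 45 [ 456. -109.   90.] [488. -50.  94.]
94 35 [ 454. -114.   94.] [490. -50.  98.]
98 64 [ 454. -117.   98.] [489. -48. 102.]
102 30 [ 455. -114.  102.] [489. -49. 106.]
106 39 [ 455. -115.  106.] [490. -49. 110.]
110 39 [ 454. -115.  110.] [489. -48. 114.]
114 36 [ 454. -114.  114.] [489. -47. 118.]
118 32 [ 455. -114.  118.] [489. -47. 122.]
122 37 [ 456. -113.  122.] [489. -47. 126.]
126 36 [ 460. -118.  126.] [489. -47. 130.]
[470.21653575 -82.19811296  55.88364693] [-0.02228938 -0.23442681  0.1018348 ] 45.49870645879305
```

Emit:
{"api": "send_rows", "payload": {"steps": [[[0, 0, 0.15, 0, 0.5], [0, 0, 0.12, 0, 0.5], [0, 0, 0, 0, 0.1], [0, 0, 0, 0, 0.1], [0, 0, 0, 0, 0.1]]], "squeeze": 35}}

```text
time_s: 4.35
ee_pos: [471.3, -82.4, 46.3]
ee_rot: [180.0, -0.0, -0.0]
force: [0.1, 0.4, 0.7]
gripper_width: 28.1
gripper_force: 0.0
```

Emit:
{"api": "send_rows", "payload": {"steps": [[[0, 0, 0, 0, 0.1], [0, 0, 0, 0, 0.1], [0, 0, 0, 0, 0.1]]]}}

```text
time_s: 4.6
ee_pos: [471.2, -82.3, 46.4]
ee_rot: [180.0, -0.0, -0.0]
force: [-0.2, -0.1, 0.1]
gripper_width: 21.4
gripper_force: 35.0
```

Emit:
{"api": "send_rows", "payload": {"steps": [[[0, 0, -0.25, 0, 0.1], [0, 0, -0.5, 0, 0.1], [0, 0, -0.25, 0, 0.1], [0, 0, 0, 0, 0.1], [0, 0, 0, 0, 0.1]]]}}

```text
time_s: 5.02
ee_pos: [471.2, -82.4, 86.4]
ee_rot: [180.0, -0.0, -0.0]
force: [0.0, -0.1, -2.0]
gripper_width: 20.8
gripper_force: 35.0
```

Emit:
{"api": "send_rows", "payload": {"steps": [[[0, 0, 0, 0, 0.1], [0, 0, 0, 0, 0.1]]]}}

```text
time_s: 5.18
ee_pos: [470.3, -82.2, 85.3]
ee_rot: [-180.0, 0.1, -0.0]
force: [0.3, 0.5, -1.8]
gripper_width: 20.9
gripper_force: 35.0
```

Emit:
{"api": "send_rows", "payload": {"steps": [[[0, 0, 0, 0, 0.1], [0, 0, 0, 0, 0.1]]]}}

```text
time_s: 5.35
ee_pos: [470.7, -82.3, 85.6]
ee_rot: [-180.0, 0.1, -0.0]
force: [0.4, 0.4, -1.2]
gripper_width: 21.4
gripper_force: 35.0
```

Emit:
{"api": "send_rows", "payload": {"steps": [[[0, 0, 0, 0, 0.1], [0, 0, 0, 0, 0.1]]]}}

```text
time_s: 5.52
ee_pos: [471.0, -82.3, 86.0]
ee_rot: [-180.0, 0.0, -0.0]
force: [0.1, -0.4, -1.4]
gripper_width: 21.1
gripper_force: 35.0
```

C weighs about 0.15 kg, so it is the empty one. It goes to the crate.

Emit:
{"api": "send_rows", "payload": {"steps": [[[0, 0, -0.5, 0, 0.1], [0, 0, -0.6, 0, 0.1], [0.08, 0.25, -0.4, 0, 0.1], [0.2, 0.55, 0, 0, 0.1], [0.28, 0.8, 0, 0, 0.1]]]}}

```text
time_s: 5.93
ee_pos: [493.9, -145.6, 147.8]
ee_rot: [-180.0, -0.1, 0.1]
force: [1.1, 0.2, -2.1]
gripper_width: 21.0
gripper_force: 35.0
```

Emit:
{"api": "send_rows", "payload": {"steps": [[[0.3, 0.9, 0, 0, 0.1], [0.3, 0.9, 0, 0, 0.1], [0.3, 0.9, 0, 0, 0.1], [0.3, 0.9, 0, 0, 0.1], [0.3, 0.8, 0, 0, 0.1]]]}}

```text
time_s: 6.35
ee_pos: [553.7, -324.7, 145.9]
ee_rot: [180.0, 0.0, -0.1]
force: [1.4, -0.6, -0.8]
gripper_width: 21.1
gripper_force: 35.0
```

Emit:
{"api": "send_rows", "payload": {"steps": [[[0.2, 0.5, 0, 0, 0.1], [0.06, 0.2, 0.1, 0, 0.1], [0, 0, 0.3, 0, 0.1], [0, 0, 0.5, 0, 0.1], [0, 0, 0.5, 0, 0.1]]]}}

```text
time_s: 6.77
ee_pos: [563.8, -350.0, 89.7]
ee_rot: [-180.0, -0.0, -0.0]
force: [-0.7, 0.6, -1.8]
gripper_width: 21.0
gripper_force: 35.0
```

Emit:
{"api": "send_rows", "payload": {"steps": [[[0, 0, 0.5, 0, 0.1], [0, 0, 0.35, 0, 0.1], [0, 0, 0.1, 0, 0.1], [0, 0, 0, 0, 0.1]]]}}

```text
time_s: 7.1
ee_pos: [562.8, -349.1, 50.7]
ee_rot: [-179.9, 0.2, 0.0]
force: [-0.1, -1.0, -1.8]
gripper_width: 21.1
gripper_force: 35.0
```

Emit:
{"api": "send_rows", "payload": {"steps": [[[0, 0, 0.1, 0, 0.1], [0, 0, 0.08, 0, 0.1], [0, 0, 0.03, 0, 0.1], [0, 0, 0, 0, 0.1], [0, 0, 0, 0, 0.1]]]}}

```text
time_s: 7.52
ee_pos: [564.1, -350.5, 44.4]
ee_rot: [180.0, -0.0, -0.0]
force: [0.4, 0.7, -1.6]
gripper_width: 21.2
gripper_force: 35.0
```

Emit:
{"api": "send_rows", "payload": {"steps": [[[0, 0, 0.03, 0, 0.1], [0, 0, 0.02, 0, 0.1], [0, 0, 0, 0, 0.1], [0, 0, 0, 0, 0.1]]]}}

```text
time_s: 7.85
ee_pos: [563.9, -350.4, 41.9]
ee_rot: [180.0, 0.0, -0.0]
force: [0.4, -0.1, -0.8]
gripper_width: 21.5
gripper_force: 35.0
```

Emit:
{"api": "send_rows", "payload": {"steps": [[[0, 0, 0.025, 0, 0.1], [0, 0, 0, 0, 0.1], [0, 0, 0, 0, 0.1]]]}}

```text
time_s: 8.1
ee_pos: [563.8, -350.3, 40.8]
ee_rot: [-180.0, 0.0, -0.0]
force: [0.3, 0.2, -2.0]
gripper_width: 21.1
gripper_force: 35.0
```

Emit:
{"api": "send_rows", "payload": {"steps": [[[0, 0, 0.025, 0, 0.1], [0, 0, 0, 0, 0.1], [0, 0, 0, 0, 0.1]]]}}

```text
time_s: 8.35
ee_pos: [563.8, -350.3, 39.8]
ee_rot: [-180.0, 0.0, -0.0]
force: [0.5, -0.9, -1.0]
gripper_width: 20.9
gripper_force: 35.0
```

Emit:
{"api": "send_rows", "payload": {"steps": [[[0, 0, 0.02, 0, 0.1], [0, 0, 0, 0, 0.1], [0, 0, 0, 0, 0.1]]]}}

```text
time_s: 8.6
ee_pos: [564.0, -350.4, 39.4]
ee_rot: [180.0, -0.0, -0.0]
force: [0.4, 0.4, 1.1]
gripper_width: 21.0
gripper_force: 35.0
```

Emit:
{"api": "send_rows", "payload": {"steps": [[[0, 0, 0, 0, 0.5], [0, 0, 0, 0, 0.5], [0, 0, 0, 0, 0.5], [0, 0, 0, 0, 0.5], [0, 0, -0.1, 0, 0.5]]]}}

```text
time_s: 9.02
ee_pos: [563.3, -350.1, 42.4]
ee_rot: [-180.0, 0.1, -0.0]
force: [-0.1, -0.2, 0.2]
gripper_width: 45.2
gripper_force: 0.0
```

Emit:
{"api": "send_rows", "payload": {"steps": [[[0, 0, -0.5, 0, 0.5], [0, 0, -0.7, 0, 0.5], [0, 0, -0.5, 0, 0.5], [0.02, -0.5, 0, 0, 0.5], [0.02, -0.9, 0, 0, 0.5]]]}}

```text
time_s: 9.43
ee_pos: [566.8, -297.6, 113.2]
ee_rot: [179.8, -0.3, -0.2]
force: [0.4, 0.8, -0.5]
gripper_width: 45.5
gripper_force: 0.0
```

Emit:
{"api": "send_rows", "payload": {"steps": [[[0.02, -0.9, 0, 0, 0.5], [0.02, -0.9, 0, 0, 0.5], [0.02, -0.9, 0, 0, 0.5], [0.02, -0.9, 0, 0, 0.5], [0.02, -0.9, 0, 0, 0.5]]]}}

```text
time_s: 9.85
ee_pos: [569.5, -112.8, 111.6]
ee_rot: [180.0, -0.0, -0.0]
force: [0.7, 0.8, 0.1]
gripper_width: 45.8
gripper_force: 0.0
```

Emit:
{"api": "send_rows", "payload": {"steps": [[[0.02, -0.9, 0, 0, 0.5], [0.02, -0.9, 0, 0, 0.5], [0, -0.9, 0, 0, 0.5], [0, -0.7, 0, 0, 0.5], [0, 0, 0, 0, 0.5]]]}}

```text
time_s: 10.27
ee_pos: [571.1, 26.4, 111.5]
ee_rot: [-179.9, -0.0, 0.3]
force: [0.3, -0.1, -0.7]
gripper_width: 45.5
gripper_force: 0.0
```

Emit:
{"api": "send_rows", "payload": {"steps": [[[0, 0, 0, 0, 0.5], [0, 0, 0, 0, 0.5]]]}}

```text
time_s: 10.43
ee_pos: [571.3, 21.1, 111.3]
ee_rot: [180.0, -0.0, 0.0]
force: [0.4, -0.7, -0.0]
gripper_width: 45.4
gripper_force: 0.0
```

Run:
```python
from h import *
T=grab("top");save(T,"t2.png")
C=cloud(T).reshape(-1,3); m=(abs(C[:,0]-565)<70)&(abs(C[:,1]+352)<65)&(C[:,2]>55)&(C[:,2]<72);P=C[m];print("can C lid",P.min(0).round(),P.max(0).round(),np.median(P,0).round(1))
```

```text
can C lid [ 527. -384.   56.] [ 601. -312.   72.] [ 562.3 -345.5   64.3]
```

View pics/t2.png

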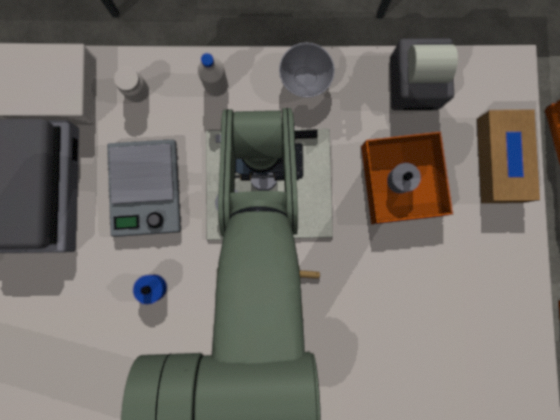

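The top view shows canister C standing upright in the middle of the crate at (406,178), and the arm is now over B. Next I descend, grip and weigh it.

Emit:
{"api": "send_rows", "payload": {"steps": [[[0, 0, 0.3, 0, 0.5], [0, 0, 0.5, 0, 0.5], [0, 0, 0.5, 0, 0.5], [0, 0, 0.2, 0, 0.5], [0, 0, 0.12, 0, 0.5]]]}}

```text
time_s: 10.9
ee_pos: [570.3, 20.3, 45.0]
ee_rot: [180.0, 0.1, -0.1]
force: [0.1, -0.2, 0.4]
gripper_width: 45.6
gripper_force: 0.0
```

Emit:
{"api": "send_rows", "payload": {"steps": [[[0, 0, 0, 0, 0.5], [0, 0, 0, 0, 0.1], [0, 0, 0, 0, 0.1], [0, 0, 0, 0, 0.1], [0, 0, 0, 0, 0.1]]]}}

```text
time_s: 11.32
ee_pos: [571.8, 21.6, 47.1]
ee_rot: [180.0, -0.1, -0.0]
force: [0.3, 0.3, 0.7]
gripper_width: 21.8
gripper_force: 1.5
```

Emit:
{"api": "send_rows", "payload": {"steps": [[[0, 0, 0, 0, 0.1], [0, 0, 0, 0, 0.1], [0, 0, 0, 0, 0.1]]]}}

```text
time_s: 11.57
ee_pos: [571.7, 21.6, 47.0]
ee_rot: [180.0, -0.1, -0.0]
force: [-1.0, -0.1, 5.1]
gripper_width: 20.8
gripper_force: 35.0
```

Emit:
{"api": "send_rows", "payload": {"steps": [[[0, 0, -0.2, 0, 0.1], [0, 0, -0.4, 0, 0.1], [0, 0, -0.15, 0, 0.1], [0, 0, 0, 0, 0.1], [0, 0, 0, 0, 0.1]]]}}

```text
time_s: 11.98
ee_pos: [570.7, 21.7, 75.7]
ee_rot: [180.0, 0.1, -0.0]
force: [-0.4, -0.8, -7.0]
gripper_width: 21.2
gripper_force: 35.0
```

Emit:
{"api": "send_rows", "payload": {"steps": [[[0, 0, 0, 0, 0.1], [0, 0, 0, 0, 0.1], [0, 0, 0, 0, 0.1]]]}}

```text
time_s: 12.23
ee_pos: [570.5, 21.6, 75.4]
ee_rot: [180.0, 0.1, -0.0]
force: [-0.1, -0.4, -5.9]
gripper_width: 20.8
gripper_force: 35.0
```

Emit:
{"api": "send_rows", "payload": {"steps": [[[0, 0, 0, 0, 0.1], [0, 0, 0, 0, 0.1]]]}}

```text
time_s: 12.4
ee_pos: [571.0, 21.6, 75.9]
ee_rot: [180.0, 0.0, -0.0]
force: [-0.3, 0.1, -7.3]
gripper_width: 21.2
gripper_force: 35.0
```

B weighs about 0.67 kg, so it holds two plates. It goes to the scale.

Emit:
{"api": "send_rows", "payload": {"steps": [[[0, 0, -0.3, 0, 0.1], [0, 0, -0.6, 0, 0.1], [0, 0, -0.6, 0, 0.1], [0, 0, -0.3, 0, 0.1], [0, -0.2, 0, 0, 0.1]]]}}

```text
time_s: 12.82
ee_pos: [573.6, 28.6, 151.6]
ee_rot: [179.9, -0.4, -0.1]
force: [0.9, 0.0, -5.6]
gripper_width: 21.1
gripper_force: 35.0
```

Emit:
{"api": "send_rows", "payload": {"steps": [[[0.03, -0.4, 0, 0, 0.1], [0.03, -0.7, 0, 0, 0.1], [0.04, -0.8, 0, 0, 0.1], [0.04, -0.8, 0, 0, 0.1], [0.04, -0.8, 0, 0, 0.1]]]}}

```text
time_s: 13.23
ee_pos: [577.2, 171.3, 146.6]
ee_rot: [180.0, 0.2, -0.0]
force: [-0.1, 0.4, -5.5]
gripper_width: 21.0
gripper_force: 35.0
```

Emit:
{"api": "send_rows", "payload": {"steps": [[[0.03, -0.8, 0, 0, 0.1], [0.03, -0.8, 0, 0, 0.1], [0.03, -0.8, 0, 0, 0.1], [0.03, -0.8, 0, 0, 0.1], [0, -0.6, 0, 0, 0.1]]]}}

```text
time_s: 13.65
ee_pos: [582.0, 325.0, 146.2]
ee_rot: [-180.0, 0.1, 0.1]
force: [0.3, 0.4, -6.4]
gripper_width: 21.3
gripper_force: 35.0
```

Emit:
{"api": "send_rows", "payload": {"steps": [[[0, -0.4, 0, 0, 0.1], [0, -0.15, 0, 0, 0.1], [0, 0, 0.1, 0, 0.1], [0, 0, 0.3, 0, 0.1], [0, 0, 0.4, 0, 0.1]]]}}

```text
time_s: 14.07
ee_pos: [584.0, 342.2, 116.7]
ee_rot: [180.0, -0.1, -0.1]
force: [0.5, 0.1, -6.0]
gripper_width: 21.1
gripper_force: 35.0
```

Emit:
{"api": "send_rows", "payload": {"steps": [[[0, 0, 0.25, 0, 0.1], [0, 0, 0.1, 0, 0.1], [0, 0, 0, 0, 0.1], [0, 0, 0, 0, 0.1], [0, 0, 0, 0, 0.1]]]}}

```text
time_s: 14.48
ee_pos: [584.0, 343.6, 103.2]
ee_rot: [-180.0, -0.1, -0.0]
force: [-0.2, 0.3, -5.4]
gripper_width: 20.9
gripper_force: 35.0
```

Emit:
{"api": "send_rows", "payload": {"steps": [[[0, 0, 0.2, 0, 0.1], [0, 0, 0.2, 0, 0.1], [0, 0, 0.1, 0, 0.1], [0, 0, 0, 0, 0.1], [0, 0, 0, 0, 0.1]]]}}

```text
time_s: 14.9
ee_pos: [582.9, 343.5, 81.6]
ee_rot: [180.0, 0.0, -0.0]
force: [0.4, 0.3, -6.8]
gripper_width: 20.8
gripper_force: 35.0
```

Emit:
{"api": "send_rows", "payload": {"steps": [[[0, 0, 0.03, 0, 0.1], [0, 0, 0, 0, 0.1], [0, 0, 0, 0, 0.1]]]}}

```text
time_s: 15.15
ee_pos: [583.4, 343.7, 81.1]
ee_rot: [-180.0, -0.0, -0.0]
force: [0.1, -0.1, -7.5]
gripper_width: 21.2
gripper_force: 35.0
```

Emit:
{"api": "send_rows", "payload": {"steps": [[[0, 0, 0.025, 0, 0.1], [0, 0, 0, 0, 0.1], [0, 0, 0, 0, 0.1]]]}}

```text
time_s: 15.4
ee_pos: [583.3, 343.7, 80.1]
ee_rot: [-180.0, -0.0, -0.0]
force: [-0.6, 0.3, -6.2]
gripper_width: 20.8
gripper_force: 35.0
```

Emit:
{"api": "send_rows", "payload": {"steps": [[[0, 0, 0.02, 0, 0.1], [0, 0, 0, 0, 0.1], [0, 0, 0, 0, 0.1]]]}}

```text
time_s: 15.65
ee_pos: [583.4, 343.7, 80.1]
ee_rot: [-180.0, -0.0, -0.0]
force: [-1.6, -0.4, 0.3]
gripper_width: 21.3
gripper_force: 35.0
```

Emit:
{"api": "send_rows", "payload": {"steps": [[[0, 0, 0.015, 0, 0.1], [0, 0, 0, 0, 0.1], [0, 0, 0, 0, 0.1]]]}}

```text
time_s: 15.9
ee_pos: [583.4, 343.7, 80.0]
ee_rot: [-180.0, -0.1, -0.0]
force: [-4.3, -1.9, 6.1]
gripper_width: 21.2
gripper_force: 35.0
```

Emit:
{"api": "send_rows", "payload": {"steps": [[[0, 0, 0, 0, 0.5], [0, 0, 0, 0, 0.5], [0, 0, 0, 0, 0.5], [0, 0, 0, 0, 0.5], [0, 0, -0.1, 0, 0.5]]]}}

```text
time_s: 16.32
ee_pos: [582.9, 343.3, 81.7]
ee_rot: [179.9, 0.1, -0.0]
force: [-0.2, -0.9, -0.6]
gripper_width: 45.3
gripper_force: 0.0
```

Emit:
{"api": "send_rows", "payload": {"steps": [[[0, 0, -0.4, 0, 0.5], [0, 0, -0.6, 0, 0.5], [0, 0, -0.4, 0, 0.5], [-0.3, 0.1, 0, 0, 0], [-0.6, 0.2, 0, 0, 0]]]}}

```text
time_s: 16.73
ee_pos: [550.0, 332.7, 139.9]
ee_rot: [-179.8, -0.3, -0.1]
force: [-0.5, 0.0, -0.4]
gripper_width: 35.0
gripper_force: 0.0
```

Emit:
{"api": "send_rows", "payload": {"steps": [[[-0.7, 0.2, 0, 0, 0], [-0.7, 0.2, 0, 0, 0], [-0.5, 0.15, 0, 0, 0], [-0.25, 0.09, 0, 0, 0], [0, 0, 0, 0, 0]]]}}

```text
time_s: 17.15
ee_pos: [459.7, 305.5, 139.2]
ee_rot: [180.0, 0.0, 0.0]
force: [-0.5, -0.6, -0.1]
gripper_width: 1.8
gripper_force: 0.0
```

Emit:
{"api": "send_rows", "payload": {"steps": [[[0, 0, 0, 0, 0], [0, 0, 0, 0, 0], [0, 0, 0, 0, 0], [0, 0, 0, 0, 0]]]}}

```text
time_s: 17.48
ee_pos: [462.3, 306.4, 138.3]
ee_rot: [180.0, -0.0, -0.0]
force: [0.4, -0.3, 0.9]
gripper_width: 0.7
gripper_force: 0.0
```

Run:
```python
from h import *
S=grab("scene");s=env.state();e=s['ee_pos'];C=cloud(S)
P=C[(abs(C[...,0]-e[0])<30)&(abs(C[...,1]-e[1])<40)&(C[...,2]>100)&(C[...,2]<200)]
for z in range(140,200,6):
    Q=P[(P[:,2]>z)&(P[:,2]<z+6)]
    if len(Q): print(z,len(Q),Q.min(0).round(0),Q.max(0).round(0))
print(e,s['gripper_width'])
Q=C[(np.hypot(C[...,0]-461,C[...,1]-306)<26)&(C[...,2]>53)&(C[...,2]<62)];print("key",((Q.min(0)+Q.max(0))/2).round(1),np.ptp(Q,axis=0).round(0))
D=cloud(grab("top"));Q=D[(np.hypot(D[...,0]-583,D[...,1]-343)<60)&(D[...,2]>98)&(D[...,2]<112)];print("lid",Q.min(0).round(0),Q.max(0).round(0)) if len(Q) else print("hidden")
a=cv2.resize(S["pixels"][130:400,280:500],None,fx=2.2,fy=2.2);cv2.imwrite("pics/pan.png",cv2.convertScaleAbs(a[:,:,::-1],alpha=1.4))
```

```text
170 19 [478. 298. 172.] [482. 313. 176.]
176 48 [447. 297. 176.] [481. 315. 182.]
182 53 [446. 296. 182.] [483. 316. 188.]
188 41 [447. 296. 188.] [482. 317. 194.]
194 57 [447. 294. 194.] [482. 317. 200.]
[462.03881463 306.27925809 138.26674346] 0.26956762854997735
key [462.6 305.5  56.9] [25. 26.  7.]
lid [547. 306.  99.] [621. 383. 111.]
```

View pics/pan.png

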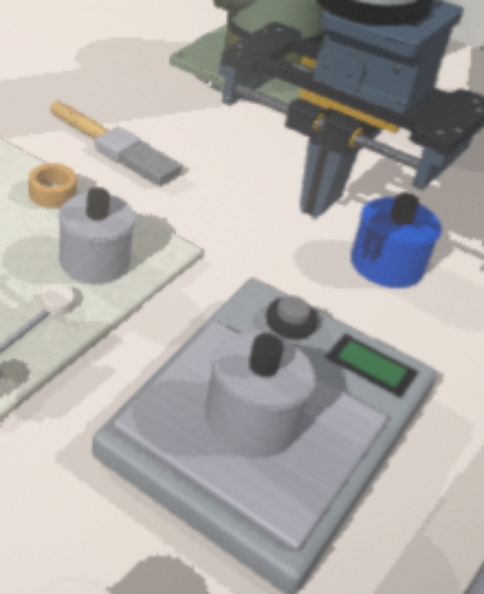

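The picture shows canister B upright in the middle of the platform at crop (260,395), with the shut fingertips above the key at (293,313). Now I press the key.

Emit:
{"api": "send_rows", "payload": {"steps": [[[-0.03, 0, 0.4, 0, 0], [0, 0, 0.6, 0, 0], [0, 0, 0.7, 0, 0], [0, 0, 0.6, 0, 0], [0, 0, 0.3, 0, 0]]]}}

```text
time_s: 18.0
ee_pos: [458.6, 305.0, 31.5]
ee_rot: [179.8, 0.2, -0.0]
force: [-0.5, -0.5, 1.4]
gripper_width: 0.4
gripper_force: 0.0
```

Emit:
{"api": "send_rows", "payload": {"steps": [[[0, 0, 0.06, 0, 0], [0, 0, 0, 0, 0], [0, 0, 0, 0, 0]]]}}

```text
time_s: 18.25
ee_pos: [460.9, 306.5, 32.9]
ee_rot: [-180.0, -0.1, -0.0]
force: [0.3, -0.2, -0.2]
gripper_width: 0.3
gripper_force: 0.0
```

Emit:
{"api": "send_rows", "payload": {"steps": [[[0, 0, 0.06, 0, 0], [0, 0, 0.04, 0, 0], [0, 0, 0, 0, 0], [0, 0, 0, 0, 0]]]}}

```text
time_s: 18.58
ee_pos: [460.2, 306.1, 28.7]
ee_rot: [-180.0, -0.0, -0.0]
force: [0.5, 0.0, 1.3]
gripper_width: 0.3
gripper_force: 0.0
```

Emit:
{"api": "send_rows", "payload": {"steps": [[[0, 0, 0.05, 0, 0], [0, 0, 0, 0, 0], [0, 0, 0, 0, 0]]]}}

```text
time_s: 18.83
ee_pos: [460.2, 306.1, 26.3]
ee_rot: [-180.0, -0.0, -0.0]
force: [0.1, 0.7, 1.3]
gripper_width: 0.4
gripper_force: 0.5
```

Emit:
{"api": "send_rows", "payload": {"steps": [[[0, 0, 0.05, 0, 0], [0, 0, 0, 0, 0], [0, 0, 0, 0, 0]]]}}

```text
time_s: 19.08
ee_pos: [460.2, 306.2, 24.3]
ee_rot: [-180.0, -0.0, -0.0]
force: [0.6, -0.1, 2.5]
gripper_width: 0.6
gripper_force: 1.0
```

Emit:
{"api": "send_rows", "payload": {"steps": [[[0, 0, 0.04, 0, 0], [0, 0, 0, 0, 0], [0, 0, 0, 0, 0]]]}}

```text
time_s: 19.33
ee_pos: [460.2, 306.2, 22.7]
ee_rot: [-180.0, -0.0, -0.0]
force: [-0.0, 0.5, 4.0]
gripper_width: 0.5
gripper_force: 1.4
```

Emit:
{"api": "send_rows", "payload": {"steps": [[[0, 0, 0.04, 0, 0], [0, 0, 0, 0, 0], [0, 0, 0, 0, 0]]]}}

```text
time_s: 19.58
ee_pos: [460.2, 306.2, 21.1]
ee_rot: [-180.0, -0.0, -0.0]
force: [0.4, -0.2, 4.3]
gripper_width: 0.7
gripper_force: 1.7
```

Emit:
{"api": "send_rows", "payload": {"steps": [[[0, 0, 0.02, 0, 0], [0, 0, 0, 0, 0], [0, 0, 0, 0, 0]]]}}

```text
time_s: 19.83
ee_pos: [460.2, 306.2, 20.4]
ee_rot: [-180.0, -0.0, -0.0]
force: [-0.1, 0.9, 4.2]
gripper_width: -0.1
gripper_force: 2.2
```

Emit:
{"api": "send_rows", "payload": {"steps": [[[0, 0, 0.02, 0, 0], [0, 0, 0, 0, 0], [0, 0, 0, 0, 0]]]}}

```text
time_s: 20.08
ee_pos: [460.3, 306.2, 20.3]
ee_rot: [-180.0, -0.0, -0.0]
force: [-0.1, -0.9, 9.2]
gripper_width: 0.4
gripper_force: 4.6
```

Emit:
{"api": "send_rows", "payload": {"steps": [[[0, 0, 0.01, 0, 0], [0, 0, 0, 0, 0], [0, 0, 0, 0, 0]]]}}

```text
time_s: 20.33
ee_pos: [460.3, 306.2, 20.2]
ee_rot: [-180.0, -0.0, -0.0]
force: [-1.4, -1.4, 10.9]
gripper_width: 0.5
gripper_force: 5.7
```

Emit:
{"api": "send_rows", "payload": {"steps": [[[0, 0, -0.15, 0, 0], [0, 0, -0.2, 0, 0], [0, 0, -0.5, 0, 0], [0, 0, -0.8, 0, 0], [0, 0, -0.8, 0, 0]]]}}

```text
time_s: 20.75
ee_pos: [458.5, 305.0, 116.8]
ee_rot: [179.8, 0.2, -0.0]
force: [0.8, 1.2, -0.3]
gripper_width: 0.5
gripper_force: 0.0
```

Emit:
{"api": "send_rows", "payload": {"steps": [[[0, 0, -0.6, 0, 0], [-0.4, 0.5, 0, 0, 0], [-0.4, 0.5, 0, 0, 0], [0, 0, 0, 0, 0], [0, 0, 0, 0, 0]]]}}

```text
time_s: 21.17
ee_pos: [426.8, 265.1, 141.0]
ee_rot: [180.0, 0.1, -0.1]
force: [1.0, 0.8, -1.1]
gripper_width: 0.8
gripper_force: 0.0
```

Run:
```python
from h import *
S=grab("scene");save(S,"end.png");C=cloud(S)
Q=C[(np.hypot(C[...,0]-461,C[...,1]-306)<12)&(C[...,2]<70)];print("key z",np.percentile(Q[:,2],[50,80]).round(1))
s=env.state();print(s['time_s'],s['ee_pos'],np.abs(s['qvel']).max())
```

```text
key z [58.5 59.2]
21.2167 [427.74518422 265.83181104 140.97549663] 1.5040193208302388
```

View pics/end.png

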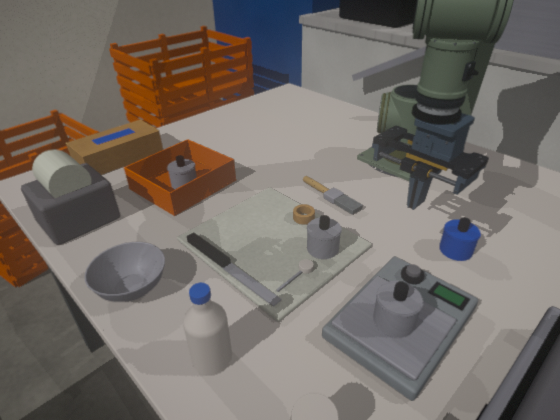

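The end view shows one canister in the crate at (181,172), one on the board at (324,237) and one on the scale at (398,308). The key is back up, and the knife, tape and probe have not moved.

```bash
python3 -c "
from workcell import env
print(env.job_done())"
```

```text
the job is handed in; nothing more can be done
None
```

The job is handed in: the empty canister (about 0.15 kg) is in the crate, the two-plate one (about 0.67 kg) is on the scale with the key pressed to its stop and back up, and the third is still on the board, taken as the single-plate one by elimination without being lifted.

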